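# Check a box frame for square by its diagonals

## Task

Check the glued box frame for square with the slide rule: measure the inside diagonal between the two black corner posts first, laying the rule in the frame and sliding it out until both ends are in the corners, then lift it across and measure the diagonal between the two brass posts the same way, and leave the rule lying in the frame. Stand the red marker on a corner post at either end of the longer diagonal, or, if the two readings agree within about 5 mm, on the middle of the frame's near rail (the robot's side). Leave everything else alone.

Things in the scene. Friction and masses are not known exactly. Their poses are not given: they have to be found in the camera images.
- frame: Blue-topped plywood board 240 x 280 x 12 mm, fixed to the bench, carrying the glued, immovable frame of a small box: four brown wooden rails 20 mm wide, 16 mm tall, joined by round corner posts 26 mm in diameter, two opposite ones black, two brass. It may lean into a parallelogram, up to 0.1 rad either way. Origin: centre of the board's underside, z up, x away from the robot when unturned.
- black_near (a point): Centre of the top of the near-left black corner post (29 mm above the bench). The inside corner of the rails lies about 14 mm from it towards the opposite post.
- black_far (a point): Centre of the top of the far-right black corner post. Post centres are 200 mm apart along the near and far rails, 160 mm along the side rails; the two readings may differ by up to about 21 mm. Distances between post centres differ by 1.2 times as much as the readings.
- brass_near (a point): Centre of the top of the near-right brass corner post.
- brass_far (a point): Centre of the top of the far-left brass corner post.
- near_mid (a point): Middle of the top of the near rail (the rail on the robot's side, between black_near and brass_near), 28 mm above the bench.
- rule: Slide rule for inside diagonals, lying flat, 0.36 kg (varies 20 percent), 180 mm long closed, 245 mm open, bar 18 mm wide. Origin: on its underside; x along it from fixed foot to sliding tongue, z up. Closed it drops freely between the inside corners of either diagonal. To measure, draw the fixed foot back into one corner, then slide the tongue out into the other.
- rule_foot (a point): Centre of the round fixed foot (radius 5 mm, 13 mm tall) at the -x end, 4 mm above the rule's underside, 90 mm behind its origin. Seated in a corner, the centre of either round end is about 21 mm from the post's centre, seen from above.
- rule_handle (a point): Grip point of the blue handle on the rule's bar: an upright block 36 mm long (rule x), 14 mm thick (rule y), from 8 to 50 mm above the underside; this point is 38 mm above the underside and 26 mm behind the origin. The balance point is within 10 mm of it. Pinch it across its thickness to carry the rule.
- tongue_nose (a point): Centre of the round nose (radius 5 mm) at the tongue's free end, 4 mm above the rule's underside, 80 mm ahead of the origin when closed.
- tongue_knob (a point): Grip point of the orange upright round knob on the tongue, 16 mm in diameter, from 13 to 49 mm above the underside; this point is 38 mm up, on its axis, 33 mm behind the nose.
- tongue (a joint): How far the tongue is slid out along the rule's x, 0 (closed) to 0.065 m. It stays where it is left and slides with about 0.6 N. With both ends in the corners this is the reading: a longer diagonal reads more, nearly millimetre for millimetre.
- marker: Red turned marker standing on the bench, 45 mm tall, 0.08 kg: round base 32 mm in diameter and 10 mm high, tapering at 15 mm to an upright stem 16 mm in diameter to the top. Origin: centre of its underside, z up.
- glue_bottle: Bystander: white glue bottle, 36 mm diameter, 90 mm tall. Leave it alone. Origin at its underside.
- varnish_jar: Bystander: amber varnish jar, 52 mm diameter, 60 mm tall. Leave it alone. Origin at its underside.
- brush: Bystander: blue brush 190 mm long, lying. Leave it alone. Origin at its underside.
- palette: Bystander: black palette tray 100 x 160 x 18 mm with colours. Leave it alone. Origin at its underside.
- clamp: Bystander: blue C-clamp about 80 x 105 mm, lying. Leave it alone. Origin at its underside.
- scroll_block: Bystander: brown wooden neck blank 115 x 40 x 30 mm. Leave it alone. Origin at its underside.
- dish: Bystander: white dish 70 mm diameter, 30 mm high. Leave it alone. Origin at its underside.
There are look-alikes about, which are no part of the job. Leave any turquoise look-alike of the rule alone.

How it is judged:
By the outcome, as a careful person would: the job done as asked, in the order asked, and still so for the second after the job is handed in, with the robot touching nothing.
It also fails if it takes over 72 s, if anything falls off the work surface, if the arm or the gripper's body presses on something with over 40 N, if the wrist force passes 120 N, or if a joint passes its speed limit or range.

## Robot

A 6-joint arm with a two-finger parallel gripper is mounted at the origin on the work surface. World frame = base frame: x ahead of the robot, y to its left, z up, the work surface at z = 0. Lengths are in m, angles in rad, forces in N, time in s.
With the tool pointing down it reaches from about 0.375 to 0.975 m from the base axis. Payload 3.8 kg.
Tool frame: the origin (TCP) lies midway between the tips of the shut fingers; the grasp point (between the pads) lies 19 mm behind it (manip.tcp_to_grasp is the distance from the TCP to the grasp point, in m); z points along the fingers, y is the line along which they close (so a half turn about z gives the same grasp; the last joint's range is limited). The gripper opens to 85 mm and grips with 20 to 120 N. Pads are 22 mm wide; open, the fingers measure 114 mm over their backs; the gripper's body (76 mm by 85 mm) begins 54 mm behind the grasp point. The pads swing forward as they close: fully open they stand 13 mm farther back than shut.
Start: joints at [-1.26, 0.264, 1.604, -0, 1.274, -0.037], TCP at [0.23, -0.635, 0.231] pointing down, gripper open.
Joint ranges: [-2.63, 2.63], [-0.94, 2.18], [0.31, 2.57], [-1.31, 4.45], [0, 2.66], [-2.55, 2.55]. Speed limits (rad/s): [2.57, 2.57, 3.14, 3.14, 3.14, 3.14].

## Interface

Orientations are given as a unit quaternion [x, y, z, w].
In Python, from plant import manip, cams gives the robot as it stands. Calls block until the motion is done:
- manip.move_ptp(position, orientation): joint-space move of the TCP to a pose.
- manip.move_linear(position, frame=None, v=0.15): straight line of the TCP; frame=None keeps the orientation; v is the mean speed in m/s.
- manip.goto_joints(angles): joint-space move.
- manip.grip(opening, force=None): finger opening in m; force is the grip in N (None keeps the last); returns when the fingers have stopped.
- manip.sleep(seconds).
- manip.solve_ik(position, orientation): joint angles nearest the present ones, or None.
- manip.observe(): the state.
- cams.camera(name): name is "scene" or "side" or "wrist"; returns a dict with "pixels" (420x560x3 uint8, blue, green, red), "camera_matrix" (3x3 intrinsics, pixels), "R" (3x3) and "t" (3): a world point X has camera coordinates R X + t. Camera axes: x right, y down, z forward; pixel columns grow to the right and rows downward; lengths in m; the calibration is good to about 2 mm. A picture is of the moment at which its call begins. There is no depth.
A pose or a line that the arm cannot do raises manip.IKError and nothing moves.
- manip.close_job(): hands the job in; it is judged then, once.
Trained networks look in the newest picture that a camera, given by its name, has taken for a name from the list of things; names that differ only in an ending like _2 or _b are one class to them, and where a whole thing is asked for, a point or a joint stands for the part that bears it (a point fixed in the world has none). Each returns a list of dicts, best first, with "score" (0 to 1); they miss things now and then, are a little off and sometimes report something else, mostly with a low value. They report only what shows in the picture. A call takes as long as a camera call. They do not tell look-alikes from the thing itself.
- cams.look_for(camera, thing): "point" ([column, row] in pixels, amid what is visible of it).
The state is a dict: "t": time; "qpos": joint angles; "qvel": joint speeds; "joint_torque": joint torques, N m; "eef_pos": TCP position; "tool_rot": TCP orientation; "wrist_force": force on the tool from outside, world axes, zero at the start; "moment": the same for the moment, N m; "finger_gap": finger opening in m; "grasp_force": force on a finger pad.
Only numpy, scipy, OpenCV 4.12 (cv2) and the standard library are available. Lean on these libraries where they do the work, as an engineer would, in place of code of your own. Each camera call takes 0.05 s, during which the arm holds its last target. There are 200 camera calls.

## Working session

There is one attempt and no reset: what is moved stays moved. The work goes in short steps, each a Python script; the robot and the scene stay as the last script left them, time stands still between calls to the robot, and variables do not carry over. Pictures are saved under pics/ and viewed, at most 10 in all, crops included, and the job is handed in when it is done.

```bash
ls; mkdir -p pics; python3 - <<'E'
from plant import manip,cams
import cv2
for c in ("scene","side"):
    p=cams.camera(c); cv2.imwrite(f"pics/{c}0.png",p["pixels"])
    for n in ["frame","black_near","black_far","brass_near","brass_far","rule","rule_foot","rule_handle","tongue_nose","tongue_knob","marker"]:
        print(c,n,[([round(float(v)) for v in d["point"]],round(float(d["score"]),2)) for d in cams.look_for(c,n)][:4])
    print(p["camera_matrix"].tolist(),(-p["R"].T@p["t"]).tolist())
print(manip.observe()["t"])
E
```

```text
pics
scene frame [([275, 241], 0.67), ([384, 181], 0.19)]
scene black_near [([272, 240], 0.84)]
scene black_far [([297, 246], 0.75), ([272, 242], 0.25)]
scene brass_near [([275, 240], 0.98)]
scene brass_far [([298, 244], 0.64)]
scene rule [([251, 158], 0.91), ([199, 300], 0.79), ([149, 246], 0.66)]
scene rule_foot [([199, 298], 0.85), ([149, 245], 0.83), ([250, 160], 0.8)]
scene rule_handle [([254, 161], 0.9), ([147, 243], 0.82), ([199, 298], 0.68), ([297, 246], 0.61)]
scene tongue_nose [([168, 345], 0.72), ([221, 302], 0.56), ([126, 249], 0.5)]
scene tongue_knob [([224, 302], 0.81), ([130, 249], 0.76), ([235, 162], 0.53)]
scene marker [([337, 128], 0.55)]
[[423.6131747910699, 0.0, 275.8219519206002], [0.0, 423.6131747910699, 208.68245165375308], [0.0, 0.0, 1.0]] [0.9326191631561858, -0.6611812471669074, 0.9336511128040573]
side frame [([270, 200], 0.73)]
side black_near [([266, 201], 0.76)]
side black_far [([248, 198], 0.81)]
side brass_near [([266, 201], 0.85), ([245, 198], 0.23), ([276, 151], 0.18)]
side brass_far [([245, 195], 0.87), ([294, 148], 0.42)]
side rule [([335, 258], 0.86), ([347, 164], 0.75), ([291, 148], 0.57)]
side rule_foot [([332, 257], 0.93), ([347, 164], 0.65), ([293, 148], 0.62)]
side rule_handle [([292, 150], 0.87), ([333, 253], 0.59), ([350, 163], 0.49)]
side tongue_nose [([344, 247], 0.64)]
side tongue_knob [([245, 197], 0.61), ([342, 244], 0.54), ([278, 151], 0.44), ([356, 156], 0.41)]
side marker [([208, 205], 0.34)]
[[451.1089519434121, 0.0, 277.8003259958859], [0.0, 451.1089519434121, 201.96825658382812], [0.0, 0.0, 1.0]] [0.38780371590802426, 1.0306169578414424, 1.1914155956055312]
1.2
```

```bash
python3 - <<'E'
import cv2
a=cv2.imread("pics/scene0.png")[90:380,90:450]
cv2.imwrite("pics/s0c.png",cv2.resize(a,None,fx=2,fy=2,interpolation=cv2.INTER_CUBIC))
a=cv2.imread("pics/side0.png")[110:300,150:410]
cv2.imwrite("pics/d0c.png",cv2.resize(a,None,fx=3,fy=3,interpolation=cv2.INTER_CUBIC))
E
```

```text
(no output)
```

View pics/s0c.png

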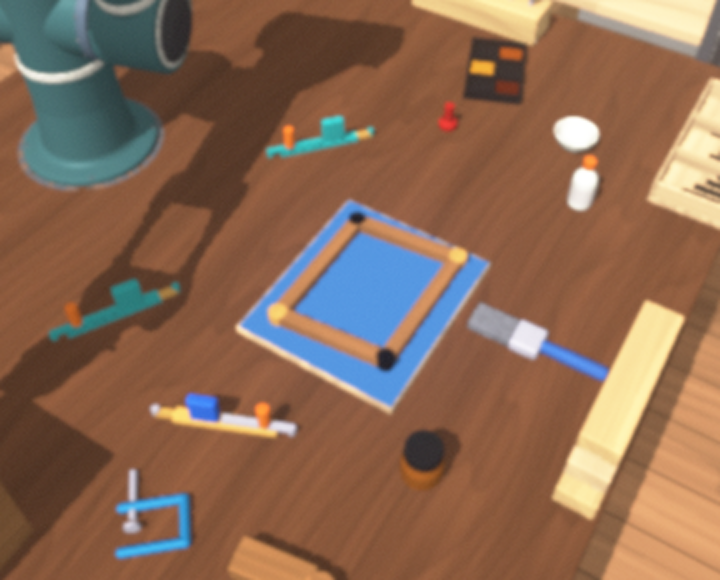

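View pics/d0c.png

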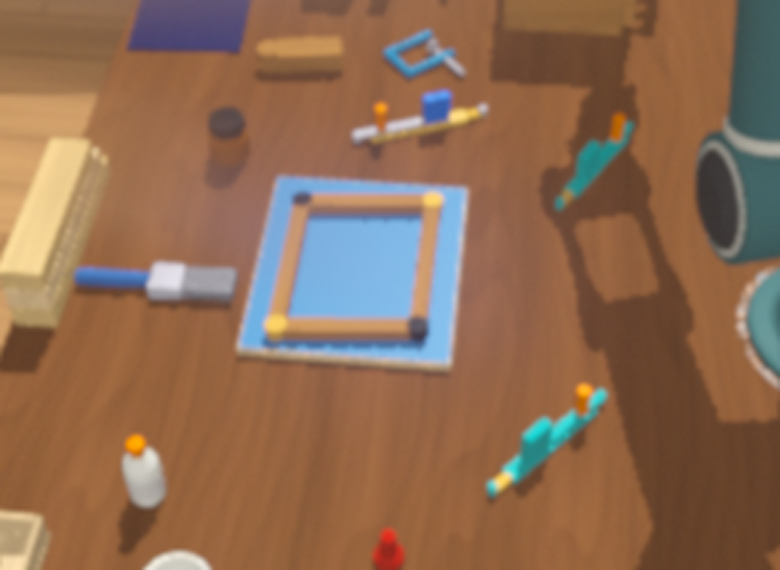

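The real rule is the brass/steel one with the blue handle: in the scene view its handle is at (192,293), knob (221,296), nose (236,304) and foot (167,295). The two turquoise ones, near (250,158) and (149,246), are look-alikes. In the scene view the posts are black_near (268,198), brass_near (228,246), black_far (283,269) and brass_far (319,218), and the marker is at (314,150). The side view agrees.

```bash
cat > h.py <<'E'
from plant import manip,cams
import numpy as np,cv2
from scipy.spatial.transform import Rotation as Ro
def ray(c,uv,z):
    o=-c["R"].T@c["t"]; d=c["R"].T@np.linalg.solve(c["camera_matrix"],[uv[0],uv[1],1.])
    return o+d*(z-o[2])/d[2]
def proj(c,X):
    x=c["camera_matrix"]@(c["R"]@np.asarray(X)+c["t"]); return x[:2]/x[2]
def down(yaw):  # tool z down, tool y (closing line) at world angle yaw
    y=np.array([np.cos(yaw),np.sin(yaw),0]); z=np.array([0,0,-1.]); x=np.cross(y,z)
    return Ro.from_matrix(np.c_[x,y,z]).as_quat()
E
python3 - <<'E'
from h import *
S=cams.camera("scene");D=cams.camera("side")
pts={"black_near":((268.5,198.5),(289.5,218.3),.029),"brass_near":((228.5,246),(294.3,176),.029),"black_far":((283.5,268),(250.7,176),.029),"brass_far":((319,218),(242,217.5),.029),
"handle_top":((191.5,290.5),(295.7,141.5),.05),"knob_top":((221.5,293.5),(277,145.3),.049),"nose":((235.8,304),(269.3,154.6),.006),"foot":((167.5,295),(311,146.3),.008),"marker_top":((314.2,142.5),(279.3,288.5),.045)}
P={}
for n,(a,b,z) in pts.items():
    A,B=ray(S,a,z),ray(D,b,z);P[n]=(A+B)/2
    print(n,A.round(4),B.round(4),(B-A)[:2].round(4))
d=lambda a,b:round(float(np.linalg.norm((P[a]-P[b])[:2])),4)
print(d("black_near","black_far"),d("brass_near","brass_far"),d("black_near","brass_near"),d("black_far","brass_far"),d("black_near","brass_far"),d("brass_near","black_far"),"rule",d("nose","foot"),d("handle_top","foot"),d("knob_top","nose"))
W=cams.camera("wrist"); o=manip.observe(); R=Ro.from_quat(o["tool_rot"]).as_matrix()
print("wrist cam in tool",R.T@(-W["R"].T@W["t"]-o["eef_pos"]),(W["R"]@R).round(3).tolist(),W["camera_matrix"][0])
E
```

```text
black_near [0.4776 0.058  0.029 ] [0.4762 0.0641 0.029 ] [-0.0014  0.0061]
brass_near [ 0.4788 -0.1446  0.029 ] [ 0.4775 -0.1377  0.029 ] [-0.0013  0.0069]
black_far [ 0.6388 -0.1282  0.029 ] [ 0.6362 -0.1229  0.029 ] [-0.0025  0.0053]
brass_far [0.6385 0.0687 0.029 ] [0.6356 0.076  0.029 ] [-0.0028  0.0073]
handle_top [ 0.4912 -0.3105  0.05  ] [ 0.4868 -0.3053  0.05  ] [-0.0045  0.0051]
knob_top [ 0.5565 -0.2793  0.049 ] [ 0.5564 -0.2778  0.049 ] [-0.0001  0.0014]
nose [ 0.5854 -0.2661  0.006 ] [ 0.5866 -0.2697  0.006 ] [ 0.0012 -0.0036]
foot [ 0.4277 -0.3348  0.008 ] [ 0.4277 -0.331   0.008 ] [-0.      0.0038]
marker_top [0.4798 0.3378 0.045 ] [0.4797 0.3455 0.045 ] [-0.0001  0.0077]
0.2462 0.2661 0.2022 0.1979 0.1606 0.1601 rule 0.1711 0.0662 0.0313
wrist cam in tool [ 0.07901971  0.00092029 -0.14304294] [[-0.0, 1.0, -0.001], [-0.952, -0.001, -0.306], [-0.306, 0.001, 0.952]] [310.73874997   0.         278.10567238]
```

```bash
python3 - <<'E'
from h import *
H=np.array([.489,-.308]);th=.385
C=np.array([.5573,-.0325])
for k in (np.pi/2,-np.pi/2):
    for n,p,t in (("rule",H,th),("black",C,-.863),("brass",C,.93)):
        q=manip.solve_ik([*p,.1],down(t+k)); print(k>0,n,None if q is None else np.round(q,2))
k=np.pi/2 if (lambda q:q is not None and abs(q[5])<2.5)(manip.solve_ik([*C,.1],down(.93+np.pi/2))) else -np.pi/2
q=manip.solve_ik([*H,.15],down(th+k)); print(k,q)
manip.move_ptp([*H,.15],down(th+k))
p=cams.camera("wrist");cv2.imwrite("pics/w1.png",p["pixels"])
for n in ["rule_foot","rule_handle","tongue_nose","tongue_knob"]:
    print(n,[(np.round(d["point"],1),round(float(d["score"]),2)) for d in cams.look_for("wrist",n)][:3])
np.savez("w1.npz",**p);o=manip.observe();print(o["t"],o["eef_pos"],o["wrist_force"])
E
```

```text
True rule None
True black [-0.1   0.16  1.98 -0.    1.   -0.81]
True brass None
False rule [-0.61  0.2   1.94 -0.    1.    0.58]
False black [-0.1   0.16  1.98 -0.    1.    2.33]
False brass [-0.1   0.16  1.98 -0.    1.    0.54]
-1.5707963267948966 [-6.05183572e-01  1.46464774e-01  1.90018300e+00 -4.44089210e-16
  1.09494488e+00  5.80612755e-01]
rule_foot [(array([118.2, 306.8]), 0.8), (array([279.7, 163.4]), 0.59)]
rule_handle [(array([121.2, 309.1]), 0.64), (array([276.2, 162. ]), 0.6)]
tongue_nose [(array([276.5, 125.9]), 0.68), (array([200.6, 385.9]), 0.37)]
tongue_knob [(array([275.8, 121.5]), 0.57), (array([399.3, 222.5]), 0.42)]
3.1667 [ 0.48874997 -0.30889474  0.15016015] [ 0.2402825  -0.47592065 -0.27751249]
```

View pics/w1.png

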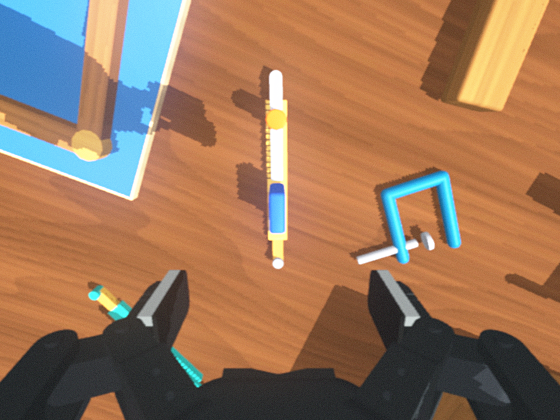

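The wrist view confirms the blue-handled rule: foot (278,263), handle top centre (277,207), knob top (277,118) and nose (276,76). brass_near is at (88,145).

```bash
python3 - <<'E'
from h import *
p=dict(np.load("w1.npz"))
hsv=cv2.cvtColor(p["pixels"],cv2.COLOR_BGR2HSV)
m=cv2.inRange(hsv,(108,150,80),(130,255,255)); m[:, :250]=0;m[:,310:]=0
ys,xs=np.nonzero(m); print("blue",xs.mean(),ys.mean(),xs.min(),xs.max(),ys.min(),ys.max())
for n,uv,z in (("foot",(278,263),.012),("handtop_rear",(277.3,230),.05),("handtop_front",(277,186),.05),("knob",(277,118),.049),("nose",(276,76),.009),("brass_near",(87.5,143),.029)):
    print(n,ray(p,uv,z).round(4))
f,n=ray(p,(278,263),.012),ray(p,(276,76),.009);d=n-f;print(np.hypot(*d[:2]),np.arctan2(d[1],d[0]))
u=d[:2]/np.hypot(*d[:2]);print("handle from foot",f[:2]+.064*u,"from nose",n[:2]-.106*u)
E
```

```text
blue 274.986013986014 192.993006993007 269 283 184 231
foot [ 0.4294 -0.3345  0.012 ]
handtop_rear [ 0.4756 -0.3151  0.05  ]
handtop_front [ 0.5105 -0.3008  0.05  ]
knob [ 0.5588 -0.2814  0.049 ]
nose [ 0.5893 -0.2681  0.009 ]
brass_near [ 0.4809 -0.1425  0.029 ]
0.1731576696827789 0.39324117391685226
handle from foot [ 0.48850099 -0.3099552 ] from nose [ 0.49141764 -0.30874523]
```

```bash
python3 - <<'E'
from h import *
H=[.491,-.309];th=.393;k=-np.pi/2
manip.grip(.04)
manip.move_ptp([*H,.07],down(th+k))
manip.move_linear([*H,.020],v=.08)
manip.grip(0.0,force=60)
o=manip.observe();print(o["t"],o["finger_gap"],o["grasp_force"])
manip.move_linear([*H,.13],v=.15)
C=np.array([.558,-.033]);t=-.863
u=np.array([np.cos(t),np.sin(t)])
manip.move_ptp([*(C-.026*u),.13],down(t+k))
o=manip.observe();print(o["t"],o["finger_gap"],o["grasp_force"],o["wrist_force"],o["qpos"])
p=cams.camera("wrist");cv2.imwrite("pics/w2.png",p["pixels"]);np.savez("w2.npz",**p)
for c in("scene","side"):
    p=cams.camera(c);np.savez(c+"2.npz",**p);cv2.imwrite("pics/"+c+"2.png",p["pixels"])
E
```

```text
5.2167 0.012848345554121602 61.62551522254944
7.675 0.013041207154151673 60.941712856292725 [ 0.36152084  0.60552087 -3.13149539] [-7.10538627e-02  9.96254037e-02  1.99414883e+00 -2.96933103e-04
  1.04854715e+00  2.36267804e+00]
```

View pics/w2.png

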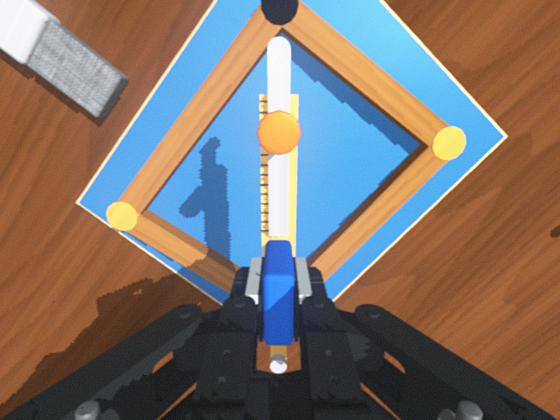

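The rule is held and lined up with the black diagonal: black_far (280,9), brass_far (122,216), brass_near (449,143), nose (279,46) and foot (278,366).

```bash
python3 - <<'E'
from h import *
p=dict(np.load("w2.npz"));S=dict(np.load("scene2.npz"));D=dict(np.load("side2.npz"))
P={n:ray(p,uv,.029) for n,uv in (("BF",(280,8)),("GF",(122,216)),("GN",(449,143)))}
for n in P: print(n,P[n].round(4),"scene-proj",proj(S,P[n]).round(1),"side",proj(D,P[n]).round(1))
print("BN by parallelogram",(P["GN"]+P["GF"]-P["BF"]).round(4))
n=lambda a,b:np.linalg.norm(P[a]-P[b]); print(n("GF","GN"),n("GF","BF"),n("GN","BF"))
o=manip.observe();e=o["eef_pos"];t=-.863
u=np.array([np.cos(t),np.sin(t)]);v=np.array([-u[1],u[0]])
for q,uv,z in (("foot",(278,366),.122),("nose",(279.3,45),.119),("knob",(279,131),.159)):
    x=ray(p,uv,z)[:2]-e[:2];print(q,(x@u).round(4),(x@v).round(4))
print(e)
E
```

```text
BF [ 0.6358 -0.1263  0.029 ] scene-proj [282.9 267. ] side [251.  175.4]
GF [0.6379 0.0716 0.029 ] scene-proj [319.3 217.3] side [241.5 216.5]
GN [ 0.4785 -0.1425  0.029 ] scene-proj [228.9 245.4] side [294.1 175.1]
BN by parallelogram [0.4807 0.0555 0.029 ]
0.26692074746552863 0.19794097955134027 0.15810805264149677
foot -0.0667 0.0003
nose 0.1078 -0.0003
knob 0.0731 -0.0001
[ 0.54111642 -0.01385656  0.12989702]
```

```bash
cat >> h.py <<'E'
def f(n=3):
    r=[]
    for _ in range(n): r.append(manip.observe()["wrist_force"]); manip.sleep(.02)
    return np.mean(r,axis=0)
def seat(u,F0,stop=5.,maxd=.03,step=.001,gain=.00015):
    """creep along unit vector u (2D), yielding sideways, until pushed back with stop N"""
    v=np.array([-u[1],u[0]]);p=np.array(manip.observe()["eef_pos"]);p0=p.copy();hits=0
    for i in range(int(maxd/step)+40):
        F=f(2)-F0; fu,fv=-F[:2]@u,F[:2]@v
        if fu>stop and abs(fv)<4: hits+=1
        else: hits=0
        if hits>=2: break
        adv=step if fu<stop else -step*.3
        p[:2]+=u*adv+v*np.clip(gain*fv,-.001,.001)
        if (p-p0)[:2]@u>maxd: break
        manip.move_linear(p.tolist(),v=.03)
    print("seat: steps",i,"adv",((p-p0)[:2]@u).round(4),"lat",((p-p0)[:2]@v).round(4),"fu,fv",fu.round(1),fv.round(1),"cmd",p.round(4),"t",manip.observe()["t"])
    return p
E
python3 - <<'E'
from h import *
BN,BF=np.array([.4783,.059]),np.array([.6370,-.1265])
d=BF-BN;t=np.arctan2(d[1],d[0]);u=d/np.hypot(*d);k=-np.pi/2
X=BN+u*(.021+.0645+.010)
manip.move_linear([*X,.07],v=.15)
manip.move_ptp([*X,.07],down(t+k))
manip.move_linear([*X,.037],v=.08)
F0=f(5);print("base",F0)
z=.037
while z>.0305:
    z-=.0008;manip.move_linear([*X,z],v=.03);F=f(2)-F0
    if F[2]>2.5: break
print("z",z,F,manip.observe()["t"])
z+=.0004;manip.move_linear([*X,z],v=.03);F0=np.array([*f(3)[:2],F0[2]])
p=seat(-u,F0)
print(f(3)-F0,manip.observe()["eef_pos"],manip.observe()["finger_gap"])
w=cams.camera("wrist");cv2.imwrite("pics/w3.png",w["pixels"]);np.savez("w3.npz",**w)
E
```

```text
base [ 0.48167295 -0.136389   -2.92089354]
z 0.032199999999999986 [-1.39162729  0.36600402  3.25632871] 10.975
seat: steps 12 adv 0.0094 lat -0.0016 fu,fv 6.0 -0.8 cmd [ 0.5355 -0.0054  0.0326] t 14.7083
[ 4.44178268 -4.09784789 -0.83164972] [ 0.53622975 -0.00602698  0.03290581] 0.013179207611451426
```

View pics/w3.png

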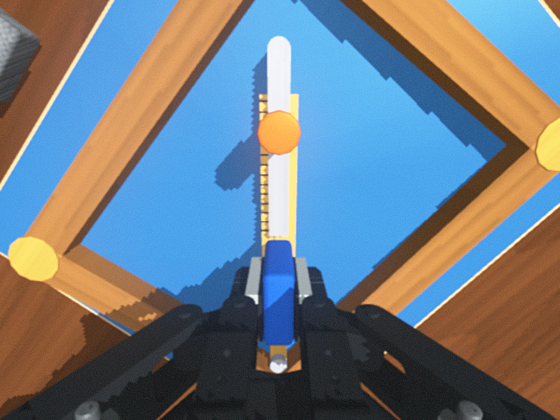

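The rule is lying in the frame along the black diagonal with its foot seated. Next I'll slide the tongue out.

```bash
cat >> h.py <<'E'
def extend(u,t,far,knob_ext0=0.):
    k=-np.pi/2
    o=manip.observe();h=np.array(o["eef_pos"]);z=h[2]
    manip.grip(.036)
    manip.move_linear([h[0],h[1],.085],v=.15)
    K=h[:2]+u*(.073+knob_ext0)
    manip.move_linear([*K,.085],v=.15)
    manip.move_linear([*K,.0335],v=.1)
    manip.grip(0.,force=25)
    F0=f(4);o=manip.observe();print("knob gap",o["finger_gap"],o["eef_pos"],F0)
    K=np.array(o["eef_pos"])
    Q=K.copy();Q[:2]+=u*far;manip.move_linear(Q.tolist(),v=.06)
    print("after slide",f(2)-F0)
    seat(u,F0,stop=5.,maxd=.065-far)
    e=np.array(manip.observe()["eef_pos"]);print("reading",((e-K)[:2]@u+knob_ext0).round(4),"foot->post?",e)
    return e
E
python3 - <<'E'
from h import *
t=-.863;t=np.arctan2(-.1855,.1587);u=np.array([np.cos(t),np.sin(t)])
e=extend(u,t,.024)
for c in("scene","wrist"):
    w=cams.camera(c);cv2.imwrite(f"pics/{c}4.png",w["pixels"])
print(manip.observe()["t"])
E
```

```text
knob gap 0.014975236173685702 [ 0.58448812 -0.06168466  0.03449939] [-0.03209156  0.00582653  2.86450321]
after slide [ 0.09181618 -0.0478442  -0.34560199]
seat: steps 5 adv 0.0037 lat 0.0001 fu,fv 5.3 0.1 cmd [ 0.6029 -0.083   0.0345] t 19.375
reading 0.0271 foot->post? [ 0.60204305 -0.08226964  0.03442951]
19.475
```

View pics/wrist4.png

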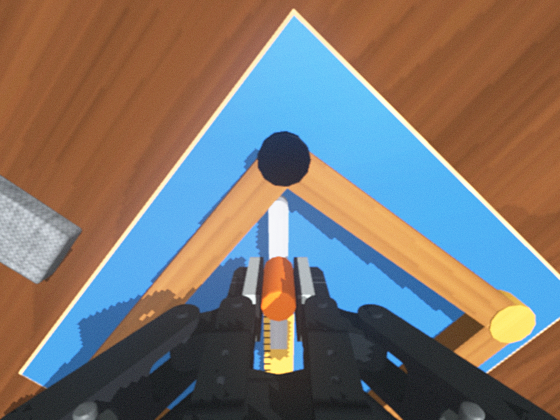

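The nose at (279,205) is against the left rail, short of the corner at (287,192). The rounded ends seat on the diagonal of the offset rails, which is turned a little from the line between post centres. I'll compute that line, back off slightly, swing the rule over and seat it again.

```bash
cat >> h.py <<'E'
def fitposts():
    # centre + rail lean: near/far rail direction a (|a|=.2), side rail b (|b|=.16), least squares to the measured posts
    from scipy.optimize import least_squares
    M=dict(BN=(.4785,.0590),GN=(.4785,-.1418),BF=(.6367,-.1262),GF=(.6375,.072))
    def P(x):
        c=x[:2];a=.1*np.array([np.sin(x[2]),-np.cos(x[2])]);b=.08*np.array([np.cos(x[3]),np.sin(x[3])])
        return dict(BN=c-a-b,GN=c+a-b,BF=c+a+b,GF=c-a+b),a/.1,b/.08
    s=least_squares(lambda x:np.concatenate([P(x)[0][k]-M[k] for k in M]),[.558,-.034,0,0])
    Q,a,b=P(s.x);sn=abs(a[0]*b[1]-a[1]*b[0]);g=.015/sn   # ends' centres 15 mm inside rail centre lines
    T=dict(BN=Q["BN"]+g*(a+b),BF=Q["BF"]-g*(a+b),GN=Q["GN"]+g*(b-a),GF=Q["GF"]-g*(b-a))
    return Q,T,s.x
E
python3 - <<'E'
from h import *
Q,T,x=fitposts();print(x.round(4),{k:v.round(4).tolist() for k,v in Q.items()})
for a,b in(("BN","BF"),("GN","GF")): print(a,"reading",(np.linalg.norm(T[b]-T[a])-.17).round(4),T[a],T[b],"dir",np.arctan2(*(T[b]-T[a])[::-1]))
d=T["BF"]-T["BN"];L=np.hypot(*d);u=d/L;t=np.arctan2(u[1],u[0])
e=np.array(manip.observe()["eef_pos"]);F0=np.array([-.03,0,2.8])
r=(e[:2]-T["BN"])@u; v=np.array([-u[1],u[0]]);print("knob along",r,"target",L-.033,"lat",(e[:2]-T["BN"])@v)
n=e.copy();n[:2]-=u*.004;manip.move_linear(n.tolist(),v=.06)
n[:2]=T["BN"]+u*(r-.003);manip.move_ptp(n.tolist(),down(t-np.pi/2));F=f(3);print(F)
seat(u,F0*[0,0,1],stop=5,maxd=.02)
e=np.array(manip.observe()["eef_pos"]);print(e,"knob along",(e[:2]-T["BN"])@u,"lat",(e[:2]-T["BN"])@v)
w=cams.camera("wrist");cv2.imwrite("pics/w5.png",w["pixels"]);np.savez("w5.npz",**w)
E
```

```text
[ 0.5578 -0.0342 -0.002   0.0899] {'BN': [0.4783, 0.0586], 'GN': [0.4779, -0.1414], 'BF': [0.6373, -0.1271], 'GF': [0.6377, 0.0729]}
BN reading 0.0341 [0.49329625 0.04485496] [ 0.62230375 -0.11335496] dir -0.8867235704058345
GN reading 0.0531 [ 0.49295566 -0.12501749] [0.62264434 0.05651749] dir 0.9504708290574827
knob along 0.16723665247197514 target 0.17114042685147254 lat 0.003972885522771592
[0.57072836 0.40123104 1.87112138]
seat: steps 11 adv 0.0097 lat 0.0004 fu,fv 5.7 0.2 cmd [ 0.6038 -0.0901  0.0345] t 23.175
[ 0.6026776  -0.08924361  0.03440765] knob along 0.17305116091662734 lat 2.6911814273141932e-05
```

View pics/w5.png

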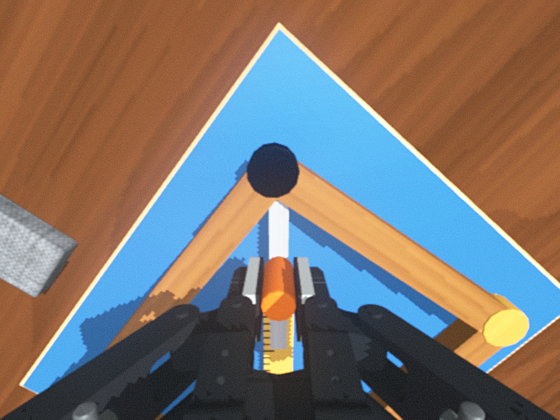

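The nose now seats in the black_far corner at (277,203). I'll release, rise and check the foot end too.

```bash
python3 - <<'E'
from h import *
Q,T,x=fitposts();d=T["BF"]-T["BN"];u=d/np.hypot(*d);t=np.arctan2(u[1],u[0])
e=np.array(manip.observe()["eef_pos"])
manip.grip(.036)
manip.move_linear([e[0],e[1],.085],v=.15)
H=T["BN"]+u*.064
manip.move_ptp([*(H-.05*u),.16],down(t-np.pi/2))
w=cams.camera("wrist");cv2.imwrite("pics/w6.png",w["pixels"]);np.savez("w6.npz",**w)
for k in T: print(k,"post px",proj(w,[*Q[k],.029]).round(1),"seat px",proj(w,[*T[k],.022]).round(1))
print(manip.observe()["t"])
E
```

```text
BN post px [281.2 238.8] seat px [278.1 216.4]
BF post px [274.  -80.3] seat px [278.2 -41.6]
GN post px [440.7  59. ] seat px [409.1  64.7]
GF post px [127.6 142.4] seat px [155.7 138. ]
24.825
```

View pics/w6.png

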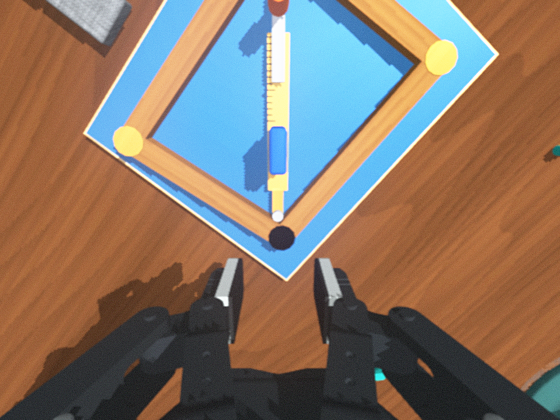

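The foot is at (278,217), exactly on the predicted seat, so the black diagonal is measured at a reading of about 34 mm. Now I'll lift the rule across to the brass diagonal.

```bash
python3 - <<'E'
from h import *
Q,T,x=fitposts();k=-np.pi/2
d=T["BF"]-T["BN"];u=d/np.hypot(*d);t=np.arctan2(u[1],u[0])
H=T["BN"]+u*.064
manip.move_ptp([*H,.085],down(t+k))
manip.move_linear([*H,.0325],v=.1)
manip.grip(0.,force=60);print("gap",manip.observe()["finger_gap"])
manip.move_linear([*H,.12],v=.15)
d=T["GF"]-T["GN"];u=d/np.hypot(*d);t=np.arctan2(u[1],u[0])
X=T["GN"]+u*(.064+.008)
manip.move_ptp([*X,.12],down(t+k))
manip.move_linear([*X,.055],v=.12)
w=cams.camera("wrist");cv2.imwrite("pics/w7.png",w["pixels"])
manip.move_linear([*X,.037],v=.08)
F0=f(4);z=.037;print("base",F0,manip.observe()["t"])
while z>.0305:
    z-=.0008;manip.move_linear([*X,z],v=.03);F=f(2)-F0
    if F[2]>2.5: break
print("z",z,F)
z+=.0004;manip.move_linear([*X,z],v=.03);F0=np.array([*f(3)[:2],F0[2]])
seat(-u,F0)
e=np.array(manip.observe()["eef_pos"]);print(e,"handle-GNseat",(e[:2]-T["GN"])@u,(e[:2]-T["GN"])@[-u[1],u[0]])
w=cams.camera("wrist");cv2.imwrite("pics/w8.png",w["pixels"])
E
```

```text
gap 0.013298404497491442
base [ 0.38262018  0.2405015  -3.00146268] 29.8917
z 0.03299999999999999 [-3.17622012 -0.84259651  7.30617792]
seat: steps 8 adv 0.0067 lat 0.0016 fu,fv 6.8 0.4 cmd [ 0.5323 -0.0729  0.0336] t 33.9083
[ 0.53255653 -0.07237618  0.03370466] handle-GNseat 0.06585366499449272 -0.001622405772115637
```

View pics/w8.png

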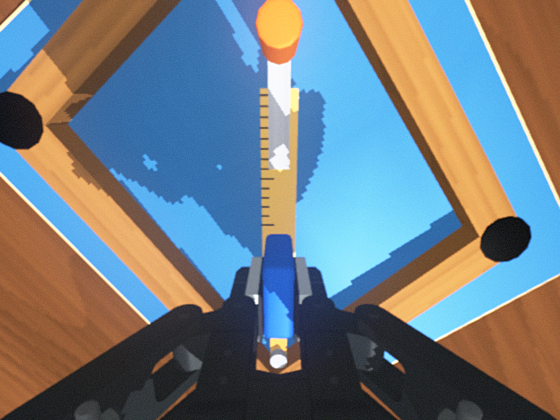

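The rule is in place on the brass diagonal with the foot against the near-right corner. Now I'll extend the tongue.

```bash
python3 - <<'E'
from h import *
Q,T,x=fitposts();k=-np.pi/2
d=T["GF"]-T["GN"];L=np.hypot(*d);u=d/L;v=np.array([-u[1],u[0]]);t=np.arctan2(u[1],u[0])
h=np.array(manip.observe()["eef_pos"])
manip.grip(.036)
manip.move_linear([h[0],h[1],.085],v=.15)
K=h[:2]+u*(.073+.0345)
manip.move_linear([*K,.085],v=.15);manip.move_linear([*K,.0335],v=.1)
manip.grip(0.,force=25)
o=manip.observe();K=np.array(o["eef_pos"]);print("gap",o["finger_gap"],K)
F0=f(3)
q=K.copy();q[:2]=T["GN"]+u*((K[:2]-T["GN"])@u+.008);manip.move_linear(q.tolist(),v=.05);print(f(2)-F0)
seat(u,F0*[0,0,1],stop=6,maxd=.025)
e=np.array(manip.observe()["eef_pos"]);print("travel",(e-K)[:2]@u,"knob along",(e[:2]-T["GN"])@u,"target",L-.033,"lat",(e[:2]-T["GN"])@v)
manip.grip(.036)
manip.move_linear([e[0],e[1],.085],v=.15)
manip.move_ptp([*(T["GN"]+.04*u),.22],down(t+k))
w=cams.camera("wrist");cv2.imwrite("pics/w9.png",w["pixels"]);np.savez("w9.npz",**w)
for n in T: print(n,"post",proj(w,[*Q[n],.029]).round(1),"seat",proj(w,[*T[n],.022]).round(1))
print(manip.observe()["t"])
E
```

```text
gap 0.014926822347912864 [0.5958661  0.01511154 0.03453628]
[ 1.42486715  0.24203976 -2.27778192]
seat: steps 12 adv 0.0107 lat -0.0001 fu,fv 6.8 -0.5 cmd [0.6053 0.032  0.0346] t 40.4833
travel 0.017794060983463762 knob along 0.19163740008161176 target 0.19010111414469177 lat 4.6193894192276406e-05
BN post [158.7  88.9] seat [181.2  92. ]
BF post [390.3 148.5] seat [369.5 145.4]
GN post [275.5 240. ] seat [277.9 220. ]
GF post [280.6 -36.5] seat [277.6  -4.9]
42.175
```

View pics/w9.png

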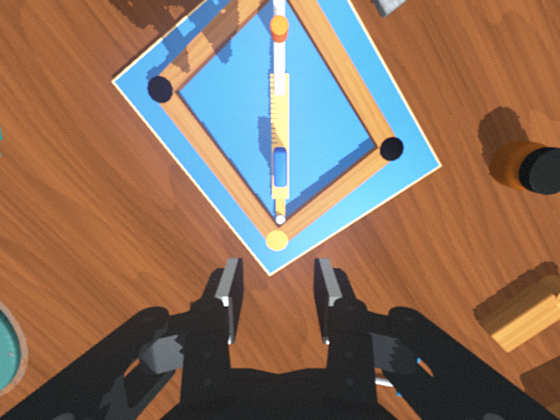

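Both ends are in the brass corners, with the foot at (280,220) on its predicted seat. The brass diagonal reads about 18 mm more, so the marker goes on a brass post, and brass_far is the one nearer to it.

```bash
python3 - <<'E'
from h import *
k=-np.pi/2;t=.9505
M=np.array([.480,.341])
for y in (t+k,t-k): print(y,manip.solve_ik([*M,.02],down(y)),manip.solve_ik([.6377,.0729,.05],down(y)))
manip.move_ptp([*M,.14],down(t+k))
def red(w,z):
    hsv=cv2.cvtColor(w["pixels"],cv2.COLOR_BGR2HSV)
    m=cv2.inRange(hsv,(0,160,60),(6,255,255))|cv2.inRange(hsv,(174,160,60),(180,255,255))
    n,l,s,c=cv2.connectedComponentsWithStats(m);i=1+np.argmax(s[1:,4]);print(s[i],c[i]);return c[i]
w=cams.camera("wrist");cv2.imwrite("pics/w10.png",w["pixels"]);np.savez("w10.npz",**w)
c=red(w,0)
print("marker net",[(np.round(d["point"],1),round(float(d["score"]),2)) for d in cams.look_for("wrist","marker")])
print("expected px",proj(w,[*M,.045]),proj(w,[*M,.01]),"blob at z.02",ray(w,c,.02),manip.observe()["t"])
E
```

```text
-0.6202963267948965 [ 5.75380569e-01  3.17953405e-01  1.96355999e+00 -4.44089210e-16
  8.60079257e-01  1.19567690e+00] [ 7.50193188e-02  3.65377448e-01  1.83016784e+00 -4.44089210e-16
  9.46047367e-01  6.95315646e-01]
2.5212963267948965 [ 5.75380569e-01  3.17953405e-01  1.96355999e+00 -4.44089210e-16
  8.60079257e-01 -1.94591576e+00] [ 7.50193188e-02  3.65377448e-01  1.83016784e+00 -4.44089210e-16
  9.46047367e-01 -2.44627701e+00]
[ 260  183   35   40 1017] [276.63126844 201.17502458]
marker net [(array([276.1, 199.8]), 0.96), (array([519.9, 343.4]), 0.67), (array([546.2, 375.8]), 0.49)]
expected px [275.38112994 214.18027651] [275.63718611 202.24107449] blob at z.02 [0.48300018 0.34356962 0.02      ] 43.9
```

View pics/w10.png

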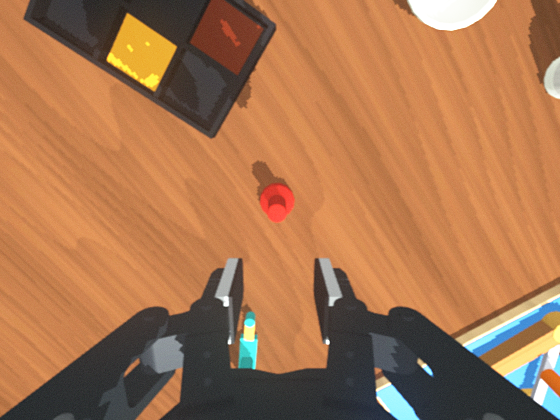

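```bash
python3 - <<'E'
from h import *
w=dict(np.load("w10.npz"));a,b=ray(w,(277.3,200.5),.008)[:2],ray(w,(277,212),.045)[:2];M=(a+b)/2;print(a,b,M)
k=-np.pi/2;y=down(.9505+k);Q,T,x=fitposts();G=Q["GF"]
manip.move_ptp([*M,.075],y)
manip.move_linear([*M,.019],v=.08)
manip.grip(0.,force=40);o=manip.observe();print("gap",o["finger_gap"],o["grasp_force"],o["eef_pos"],o["t"])
manip.move_linear([*M,.15],v=.2)
o=manip.observe();print("lifted",o["finger_gap"],o["grasp_force"])
manip.move_ptp([*G,.12],y)
manip.move_linear([*G,.070],v=.1)
w=cams.camera("wrist");cv2.imwrite("pics/w11.png",w["pixels"]);np.savez("w11.npz",**w)
for c in("scene","side"):
    p=cams.camera(c);np.savez(c+"11.npz",**p)
print("post px",proj(w,[*G,.029]),"marker base exp",proj(w,[*G,.051]),manip.observe()["t"])
a=np.load("scene11.npz");s=a["pixels"][175:255,255:375]; b=np.load("side11.npz")["pixels"][165:245,200:300]
im=np.hstack([cv2.resize(w["pixels"][100:400,120:440],(375,350)),cv2.resize(s,(240,160)).repeat(1,0)[:160] if 0 else cv2.resize(s,(400,350),interpolation=cv2.INTER_CUBIC)])
cv2.imwrite("pics/m11.png",im)
E
```

```text
[0.48187026 0.34100209] [0.48213894 0.34173957] [0.4820046  0.34137083]
gap 0.01432025206225765 38.9553671318572 [0.48251779 0.34176233 0.01969023] 45.425
lifted 0.014540692135565095 39.024119367823005
post px [276.48199376 241.24710348] marker base exp [276.329181   256.39360456] 48.225
```

View pics/m11.png

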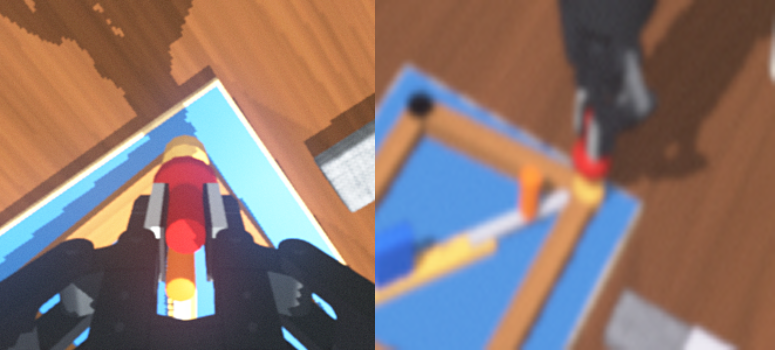

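The marker is held upright above brass_far, and the post's far edge shows at about (277,216). I'll check the post centre against that edge, then lower.

```bash
python3 - <<'E'
from h import *
w=dict(np.load("w11.npz"));Q,T,x=fitposts();G=Q["GF"];u=np.array([np.cos(.9505),np.sin(.9505)])
hsv=cv2.cvtColor(w["pixels"],cv2.COLOR_BGR2HSV)
print("far edge exp",proj(w,[*(G+.013*u),.029]))
for r in range(204,236,2): print(r,w["pixels"][r,277].tolist(),hsv[r,277].tolist())
for r in(226,230): print("row",r,[(c,w["pixels"][r,c,0]) for c in range(250,306,3)])
E
```

```text
far edge exp [276.44775818 222.13840657]
204 [216, 146, 88] [106, 151, 216]
206 [218, 147, 92] [107, 147, 218]
208 [218, 149, 89] [106, 151, 218]
210 [216, 149, 91] [106, 148, 216]
212 [222, 151, 94] [107, 147, 222]
214 [218, 153, 100] [106, 138, 218]
216 [128, 156, 189] [14, 82, 189]
218 [119, 161, 202] [15, 105, 202]
220 [124, 166, 204] [16, 100, 204]
222 [119, 161, 206] [14, 108, 206]
224 [134, 203, 243] [19, 114, 243]
226 [130, 202, 238] [20, 116, 238]
228 [130, 202, 239] [20, 116, 239]
230 [131, 204, 240] [20, 116, 240]
232 [132, 203, 241] [20, 115, 241]
234 [97, 90, 176] [178, 125, 176]
row 226 [(250, np.uint8(209)), (253, np.uint8(206)), (256, np.uint8(214)), (259, np.uint8(211)), (262, np.uint8(112)), (265, np.uint8(103)), (268, np.uint8(122)), (271, np.uint8(131)), (274, np.uint8(127)), (277, np.uint8(130)), (280, np.uint8(132)), (283, np.uint8(132)), (286, np.uint8(139)), (289, np.uint8(136)), (292, np.uint8(121)), (295, np.uint8(255)), (298, np.uint8(255)), (301, np.uint8(255)), (304, np.uint8(255))]
row 230 [(250, np.uint8(207)), (253, np.uint8(210)), (256, np.uint8(215)), (259, np.uint8(142)), (262, np.uint8(105)), (265, np.uint8(117)), (268, np.uint8(124)), (271, np.uint8(122)), (274, np.uint8(124)), (277, np.uint8(131)), (280, np.uint8(136)), (283, np.uint8(134)), (286, np.uint8(134)), (289, np.uint8(189)), (292, np.uint8(176)), (295, np.uint8(161)), (298, np.uint8(255)), (301, np.uint8(255)), (304, np.uint8(255))]
```

```bash
python3 - <<'E'
from h import *
Q,T,x=fitposts();G=Q["GF"]
manip.move_linear([*G,.0525],v=.08);F0=f(4);z=.0525
while z>.0475:
    z-=.0006;manip.move_linear([*G,z],v=.03);F=f(2)-F0
    if F[2]>2: break
print("z",z,F,manip.observe()["t"])
manip.sleep(.2);manip.grip(.034);manip.sleep(.2)
manip.move_linear([*G,.13],v=.1)
u=np.array([np.cos(.9505),np.sin(.9505)])
manip.move_ptp([*(G-.11*u),.22],down(.9505-np.pi/2))
w=cams.camera("wrist");S=cams.camera("scene")
cv2.imwrite("pics/m12.png",np.hstack([w["pixels"][:270,140:420],cv2.resize(S["pixels"][175:300,200:345],(313,270),interpolation=cv2.INTER_CUBIC)]))
print({n:(proj(w,[*T[n],.022]).round(1),proj(w,[*Q[n],.029]).round(1)) for n in("GN","GF")},manip.observe()["t"])
E
```

```text
z 0.048299999999999975 [-1.40993778  0.76272274  2.78798782] 50.6417
{'GN': (array([275.3, 291.7]), array([273.2, 310.2])), 'GF': (array([274.4, 103. ]), array([277. ,  79.1]))} 53.0583
```

View pics/m12.png

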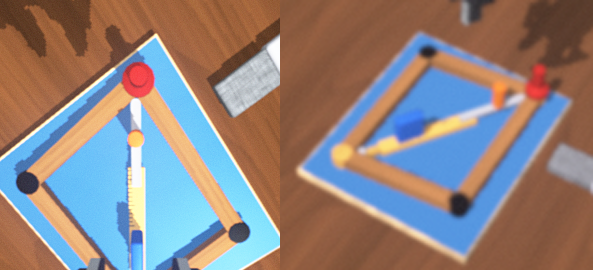

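The marker stands upright on brass_far and the rule's nose is in the corner at its predicted seat, so I'm handing in.

```bash
python3 -c "
from plant import manip
print(manip.close_job())"
```

```text
the job is handed in; nothing more can be done
None
```

The job is handed in: black reads about 34 mm and brass about 18 mm more, so the red marker stands on the far-left brass post and the rule lies extended in the brass diagonal, done in about 53 s of robot time; I viewed 13 pictures, over the limit of 10.

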